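# Lock the lever press's fulcrum pin with its R-clip

### The job

The lever of the bench press has just been put back and its fulcrum pin is only part-way through: push the pin home until its head meets the cheek. Then take the R-clip out of the tool block, push its straight leg through the cross hole in the pin's end until the bow springs over the pin and closes round it, and let go. Do not disturb the ink jar, the brayer or the ink knife.

Things in the scene. Friction and masses are not known exactly. Their poses are not given: they have to be found in the camera images.
- press: Grey iron bench lever press, fixed. Origin on the bench below the fulcrum pin, midway between its two cheeks; x level along the lever to the hand grip, y along the pin from drilled end to head, z up. Bed 25 mm thick, x -70 to 330, y +-125 mm. Cheeks: outer faces y = +-23.5 mm, 64 mm wide, round tops of 32 mm radius about the pin at z = 130 mm. Platen and columns: x 105 to 295 mm, below z 130 mm.
- pin_head (a point): Centre of the outer (+y) face of the fulcrum pin's round head (50 mm diameter, 10 mm thick, bright steel). Axes parallel to the press's: y is the face's outward normal; the pin is pushed home along -y. Nothing else stands on this side of the press at this height.
- pin (a joint): How far the pin has been pushed in along -y of the press, m. Starts at 0 to 0.008; at 0.028 the head is against the cheek and the pin is home. It slides with about 4 N of friction and stays where it is left. Until nearly home, the cross hole is hidden inside the cheek.
- pin_hole (a point): Centre of the cross hole (8 mm across, right through, rims 17.5 mm from here) on the axis of the 36 mm pin; axes as the press's. They do not show the hole's direction: its upper mouth faces up and towards -x of the press, square to the pin, 20 to 42 degrees from vertical; look or feel for it. A dog keeps the pin from turning. Pin home: 15.5 mm outside the cheek, 14.5 mm from the pin's end.
- tool_block: Fixed beech block, 75 (x) x 180 (y) x 70 mm high, origin under its centre. A slot 37 (x) x 9 mm (y), 37 mm deep, is cut from the top at x = 0, y = -60 mm, with a 9 mm hole 20 mm deeper at its -x end for the straight leg; the R-clip stands in it, legs down, coil up. Gouge handles up to 50 mm tall stand on the block at y = 20 to 80 mm.
- clip: R-clip of 6 mm steel wire, 141 mm long, 0.09 kg. Origin on the straight leg's axis level with the coil; z along the leg from tip to coil (up in the block), x towards the bow, y normal to its plane. Bow: hugs a 36 mm pin centred at z = -72; its nose comes within 11 mm of the leg's axis at z = -87, then flares to x = 28, z = -104 mm. The bow may go on either side of the pin.
- clip_coil (a point): Centre of the clip's double coil (28 mm across, 12 mm thick along the clip's y, flat faces), at clip x = 11 mm, z = 0: the place to grip it, by its two faces. Same axes as the clip.
- clip_tip (a point): The end of the straight leg, cut square (5 mm across), clip z = -127 mm. Same axes as the clip.
- clip_seat (a point): The point on the straight leg's axis (clip z = -72 mm) that lies at the centre of the cross hole when the clip is home. Same axes as the clip.
- bow (a joint): How far the bow is sprung outwards from its free shape, rad: 0 free, 0.1 to 0.15 as its nose rides over the pin, under 0.02 once home. Pushing it over takes about 8 to 12 N along the leg, from 27 mm to 17 mm short of home; then the force drops, the bow pulls the clip in over the last 15 mm and it meets a firm stop.
- ink_jar: Closed ink jar, 68 mm diameter, 72 mm high, origin under its centre; stands on the ink slab, leave it alone.
- brayer: Hand ink roller lying on the ink slab: rubber roller 40 mm diameter, 100 mm long along y, handle to -x, 190 mm long in all; origin under the roller's centre. Leave it alone.
- ink_knife: Ink knife lying on the bench along its x, 200 mm long, handle to -x. Leave it alone.

How it is judged (in metres and radians):
On the way, in this order (a step that is already met when the one before it is completed fails the run):
1. the pin is home, its head against the cheek (value of joint pin above 0.026 m), for 0.2 s.
2. the R-clip's straight leg is through the cross hole and the bow has sprung over the pin (distance between clip_seat and pin_hole below 0.005 m and value of joint bow below 0.04 rad), for 0.2 s.
At the end, for the whole second after the job is handed in: The pin is home (pushed in more than 25 mm of its 28), the straight leg is through the hole with its seat point within 5 mm of the hole's centre, the bow has sprung back round the pin (less than 0.04 rad open), and the clip is at rest (all of step 2 and value of joint pin above 0.025 m and linear speed of clip below 0.02 m/s); the robot touches nothing.
It fails at once if the ink jar is moved by more than 20 mm or tipped (distance of ink_jar from where it was at the start of the episode above 0.02 m or angle between ink_jar's own z axis and vertical above 0.3 rad).
It fails at once if the brayer is moved by more than 20 mm (distance of brayer from where it was at the start of the episode above 0.02 m).
It fails at once if the ink knife is moved by more than 20 mm (distance of ink_knife from where it was at the start of the episode above 0.02 m).
It also fails if it takes over 69 s, if anything falls off the work surface, if the arm or the gripper's body presses on something with over 40 N, if the wrist force passes 120 N, or if a joint passes its speed limit or range.

### The arm

A 7-joint arm with a two-finger parallel gripper is mounted at the origin on the work surface. World frame = base frame: x ahead of the robot, y to its left, z up, the work surface at z = 0. Lengths are in m, angles in degrees, forces in N, time in s.
With the tool pointing down it reaches from about 0.4 to 0.875 m from the base axis. Payload 6.5 kg.
Tool frame: the origin (TCP) lies midway between the tips of the shut fingers; the grasp point (between the pads) lies 19 mm behind it; z points along the fingers, y is the line along which they close (so a half turn about z gives the same grasp; the last joint's range is limited). The gripper opens to 88 mm and grips with 3 to 60 N. Pads are 18 mm wide; open, the fingers measure 123 mm over their backs; the gripper's body (75 mm by 187 mm) begins 45 mm behind the grasp point.
Start: joints at [59.92, 30.733, -0.252, 88.115, 0.149, 61.152, -4.079], TCP at [0.288, -0.583, 0.239] pointing down, gripper open.
Joint ranges: [-154.64, 154.64], [-21.42, 123.67], [-72.66, 72.17], [13.99, 137.28], [-74.86, 254.86], [10.95, 109.41], [-158.01, 158.01]. Speed limits (degrees/s): [136.94, 136.94, 180, 180, 180, 180, 180].

### API

Orientations are given as [roll, pitch, yaw] about the fixed x, y, z axes, in that order (R = Rz(yaw) Ry(pitch) Rx(roll)).
In Python, from station import r, read_camera, job gives the robot as it stands.
- The arm moves only by the shell command python3 -m pendant 'ROWS'. ROWS is JSON, a list of rows, each an object with "translation": the shift along the world's x, y, z in m, a list of three; "delta_rot": the turn, a rotation vector about the world's x, y, z in degrees, a list of three; "claw": the opening, from 0 (shut) to 1 (fully open). In form: [{"translation": [x, y, z], "delta_rot": [rx, ry, rz], "claw": claw}, ...]. A call has 1 to 8 rows; each row shifts and turns the commanded pose from where the row before left it; what a row does not reach is not made up. A row lasts 1/10 s, in which the tool goes at most 50 mm and 8.59 degrees, less where a joint would pass 70% of its speed; a pose out of reach is approached as far as the arm can. A call is refused whole if a number of a shift passes 0.05 or a number of a turn 8.59, either way. A call with a gripper value outside its range is refused whole. The fingers move at their own pace and stop on an object; the grip force is fixed at half the most. Time passes only in rows, so rows that do not move let the fingers close. It gives the time, the measured TCP pose, the force, the opening and the grip force at its end, in the units of the state.
- r.get_obs(): the state, without advancing time (a new reading comes with each control period).
- read_camera(name): name is "side" or "top"; returns a dict with "pixels" (384x512x3 uint8, blue, green, red), "K" (3x3 intrinsics, pixels), "xyz" and "rotation" of the camera in the world. Camera axes: x right, y down, z forward; pixel columns grow to the right and rows downward; lengths in m; the calibration is good to about 2 mm. A picture is of the moment at which its call begins. There is no depth.
- job.hand_in(): hands the job in; it is judged then, once.
The state is a dict: "time": time; "joints": joint angles; "dq": joint speeds; "joint_torque": joint torques, N m; "ee_pos": TCP position; "tcp_rot": TCP orientation; "force": force on the tool from outside, world axes, zero at the start; "moment": the same for the moment, N m; "width": finger opening in m; "finger_force": force on a finger pad.
Only numpy, scipy, OpenCV 4.12 (cv2) and the standard library are available. Lean on these libraries where they do the work, as an engineer would, in place of code of your own. Each camera call takes 0.05 s, during which the arm holds its last target. There are 200 camera calls.

## Working session

There is one attempt and no reset: what is moved stays moved. The work goes in short steps, Python scripts to look and compute and a shell command to move; the robot and the scene stay as the last step left them, time stands still between calls to the robot, and variables do not carry over. Pictures are saved under pics/ and viewed, at most 10 in all, crops included, and the job is handed in when it is done.

```bash
ls; mkdir -p pics
python3 - <<'E'
from station import r, read_camera, job
import cv2,numpy as np
o=r.get_obs();print({k:np.round(v,3).tolist() for k,v in o.items()})
for n in("side","top"):
    c=read_camera(n);cv2.imwrite(f"pics/{n}0.png",c["pixels"]);print(n,c["K"],c["xyz"],c["rotation"])
a=[cv2.imread(f"pics/{n}0.png") for n in("side","top")]
E
```

```text
pics
{'time': 0.0, 'joints': [59.92, 30.776, -0.252, 88.17, 0.148, 61.15, -4.079], 'dq': [0.019, 0.0, 0.059, -0.011, 0.024, 0.023, -0.023], 'joint_torque': [-0.001, -57.098, 0.991, -25.16, -0.056, 0.018, 0.0], 'ee_pos': [0.288, -0.582, 0.238], 'tcp_rot': [-179.904, 0.008, 26.289], 'force': [0.841, -0.816, -0.037], 'moment': [0.026, 0.012, -0.021], 'finger_force': 0.0, 'width': 0.088}
side [[378.77706918   0.         253.44093828]
 [  0.         378.77706918 187.79781143]
 [  0.           0.           1.        ]] [0.19085373 0.683758   0.90209052] [-136.39038893    0.89054091 -151.03685826]
top [[412.31243927   0.         254.08122385]
 [  0.         412.31243927 194.88445654]
 [  0.           0.           1.        ]] [0.36305997 0.01589941 1.1177791 ] [-168.9888392     1.345858    -91.37333746]
```

View pics/side0.png

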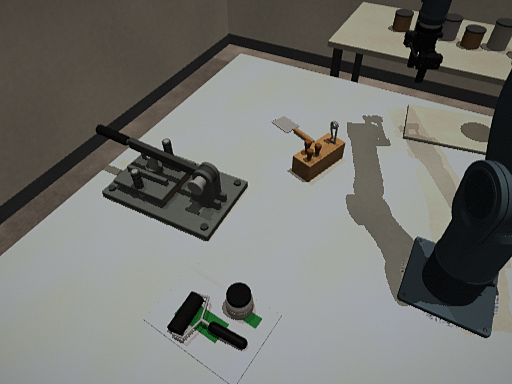

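View pics/top0.png

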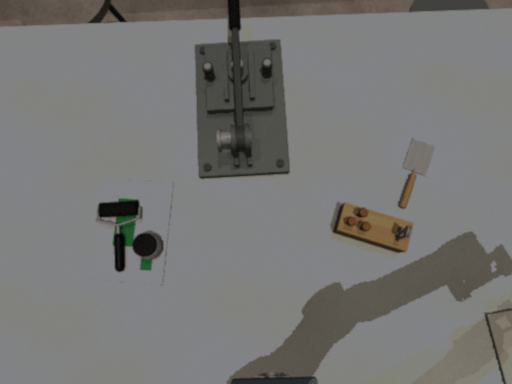

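```bash
cat > h.py <<'E'
import numpy as np, cv2
from scipy.spatial.transform import Rotation as R
from station import r, read_camera, job
class Cam:
    def __init__(s,n):
        c=read_camera(n); s.im=c["pixels"]; s.K=np.array(c["K"]); s.p=np.array(c["xyz"]); s.R=R.from_euler('xyz',c["rotation"],degrees=True).as_matrix()
    def ray(s,u,v): d=s.R@np.linalg.solve(s.K,[u,v,1.]); return d/np.linalg.norm(d)
    def plane(s,u,v,z): d=s.ray(u,v); return s.p+d*(z-s.p[2])/d[2]
    def proj(s,X): q=s.K@(s.R.T@(np.asarray(X,float)-s.p)); return q[:2]/q[2]
    def crop(s,u0,v0,u1,v1,k): return cv2.resize(s.im[v0:v1,u0:u1],None,fx=k,fy=k,interpolation=cv2.INTER_CUBIC)
def tri(a,ua,b,ub):
    A=[];B=[]
    for c,u in((a,ua),(b,ub)):
        d=c.ray(*u); P=np.eye(3)-np.outer(d,d); A.append(P);B.append(P@c.p)
    return np.linalg.lstsq(np.vstack(A),np.hstack(B),rcond=None)[0]
def montage(ims,f,W=800,H=600):
    o=np.zeros((H,W,3),np.uint8);x=0;
    for i,(im,x,y) in enumerate(ims): o[y:y+im.shape[0],x:x+im.shape[1]]=im[:H-y,:W-x]
    cv2.imwrite(f,o)
E
python3 - <<'E'
from h import *
t=Cam("top");s=Cam("side")
g=lambda im:cv2.convertScaleAbs(im,alpha=1.6,beta=15)
montage([(g(t.crop(190,35,295,180,4)),0,0),(g(t.crop(330,195,420,257,4)),430,0),(g(s.crop(285,115,350,185,4)),430,255)],"pics/m1.png")
montage([(g(s.crop(100,120,255,245,5)),0,0)],"pics/m2.png",780,600)
for n,z,p in[("bed",.025,(200,42)),("bed",.025,(280,42)),("bed",.025,(288,172)),("bed",.025,(200,176)),("blk",.07,(375,226))]: print(n,t.plane(*p,z).round(3))
E
```

```text
bed [1.036 0.184 0.025]
bed [ 1.027 -0.05   0.025]
bed [ 0.637 -0.057  0.025]
bed [0.633 0.183 0.025]
blk [ 0.478 -0.269  0.07 ]
```

View pics/m1.png

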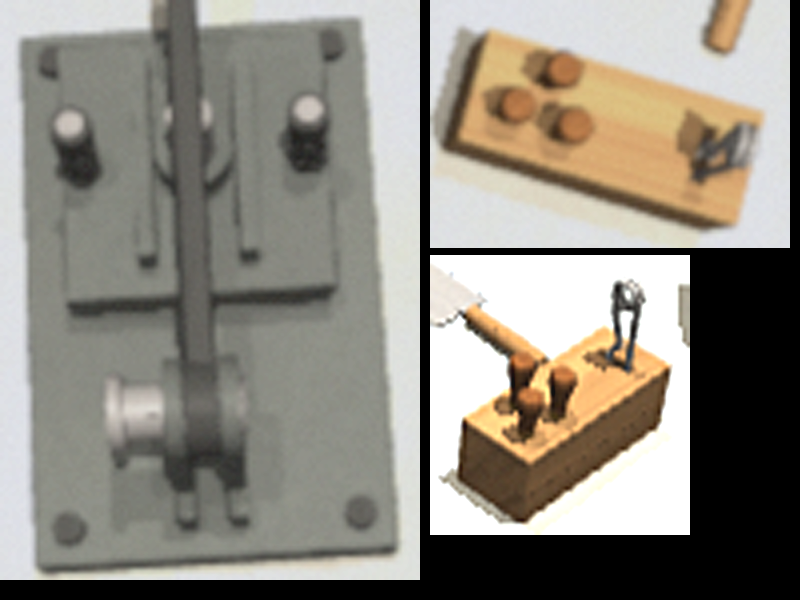

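View pics/m2.png

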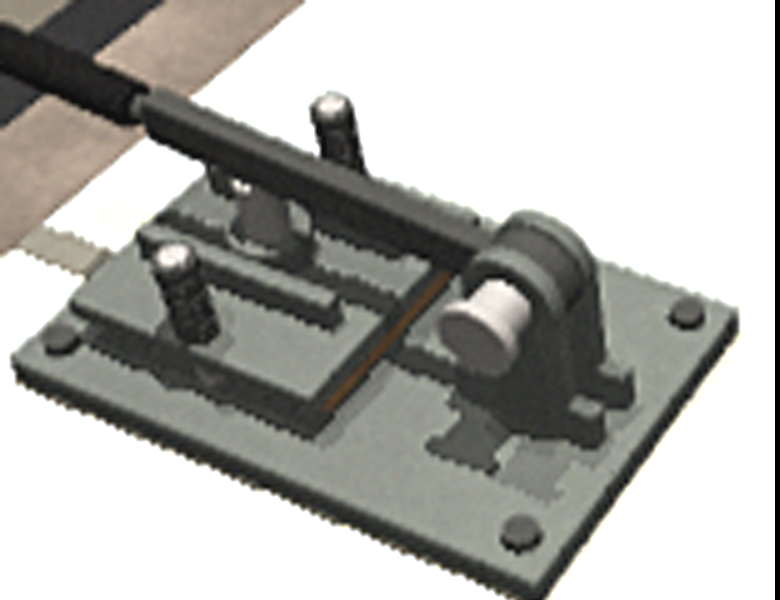

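```bash
cat > fit.py <<'E'
from h import *
from scipy.optimize import least_squares
t=Cam("top");s=Cam("side")
def fit(obs,x0):
    def W(p,L): c,sn=np.cos(p[2]),np.sin(p[2]); return [p[0]+c*L[0]-sn*L[1],p[1]+sn*L[0]+c*L[1],L[2]]
    f=lambda p:np.ravel([c.proj(W(p,L))-u for c,L,u in obs])
    q=least_squares(f,x0,loss='soft_l1'); print(q.x.round(4),np.degrees(q.x[2]).round(2),f(q.x).reshape(-1,2).round(1).tolist()); return q.x
P=fit([(t,(.33,.125,.025),(195,45)),(t,(.33,-.125,.025),(280,39.5)),(t,(-.07,-.125,.025),(289.5,172.5)),(t,(-.07,.125,.025),(200,177.5)),
 (s,(.33,.125,.025),(103,194)),(s,(-.07,.125,.025),(207,236)),(s,(-.07,-.125,.025),(247.6,183))],[.7,.06,0])
B=fit([(t,(.0375,.09,.07),(342.5,202.5)),(t,(.0375,-.09,.07),(413.8,223)),(t,(-.0375,.09,.07),(335,231)),
 (s,(.0375,.09,.07),(293.75,157.5)),(s,(-.0375,.09,.07),(310,166.2)),(s,(.0375,-.09,.07),(328.7,133.7)),(s,(-.0375,-.09,.07),(344.5,144.2))],[.48,-.27,-.25])
def w(p,L): c,sn=np.cos(p[2]),np.sin(p[2]); return np.array([p[0]+c*L[0]-sn*L[1],p[1]+sn*L[0]+c*L[1],L[2]])
print("coil",w(B,(-.003,-.06,.14)), t.proj(w(B,(-.003,-.06,.15))),s.proj(w(B,(-.003,-.06,.14))))
for y in(.0535,.0615): print("head",w(P,(0,y,.13)),s.proj(w(P,(0,y,.13))),t.proj(w(P,(0,y,.155))))
print("hole",w(P,(0,-.039,.13)))
E
python3 fit.py
```

```text
[0.702  0.0652 0.0285] 1.63 [[-0.5, -0.5], [0.1, -0.3], [0.1, 0.0], [-1.9, 0.2], [-0.9, -3.1], [1.2, 0.5], [1.4, -2.3]]
[ 0.4763 -0.2646 -0.3236] -18.54 [[0.1, 0.3], [-2.1, 0.2], [0.0, -0.4], [-0.6, -1.4], [0.4, 1.3], [-0.1, -1.1], [1.2, -1.7]]
coil [ 0.45435733 -0.32050224  0.14      ] [407.15022578 231.69391332] [334.98478339 125.09585573]
head [0.70049228 0.11865578 0.13      ] [196.83434918 186.96486468] [218.13406895 136.02448168]
head [0.70026467 0.12665254 0.13      ] [195.27309299 188.80124403] [214.88187082 136.21289498]
hole [0.70312395 0.02619322 0.13      ]
```

```bash
python3 -m pendant '[{"translation":[0.02,0.038,0.01],"delta_rot":[0,0,-3.1],"claw":0},{"translation":[0.02,0.038,0.01],"delta_rot":[0,0,-3.1],"claw":0},{"translation":[0.02,0.038,0.01],"delta_rot":[0,0,-3.1],"claw":0},{"translation":[0.02,0.038,0.01],"delta_rot":[0,0,-3.1],"claw":0},{"translation":[0.02,0.038,0],"delta_rot":[0,0,-3.1],"claw":0},{"translation":[0.02,0.038,0],"delta_rot":[0,0,-3.1],"claw":0},{"translation":[0.02,0.038,0],"delta_rot":[0,0,-3.1],"claw":0},{"translation":[0.02,0.038,0],"delta_rot":[0,0,-3.1],"claw":0}]'
python3 -m pendant '[{"translation":[0.02,0.038,0],"delta_rot":[0,0,0],"claw":0},{"translation":[0.02,0.038,0],"delta_rot":[0,0,0],"claw":0},{"translation":[0.02,0.038,0],"delta_rot":[0,0,0],"claw":0},{"translation":[0.02,0.038,0],"delta_rot":[0,0,0],"claw":0},{"translation":[0.02,0.038,0],"delta_rot":[0,0,0],"claw":0},{"translation":[0.02,0.038,0],"delta_rot":[0,0,0],"claw":0},{"translation":[0.02,0.038,0],"delta_rot":[0,0,0],"claw":0},{"translation":[0.02,0.038,0],"delta_rot":[0,0,0],"claw":0}]'
```

```text
time: 1.1
ee_pos: [0.4484, -0.2772, 0.2789]
tcp_rot: [180.0, -0.0, 1.4]
force: [1.0, -0.5, -0.2]
width: 0.0265
finger_force: 0.0
time: 1.9
ee_pos: [0.6085, 0.0267, 0.2788]
tcp_rot: [180.0, -0.0, 1.5]
force: [-0.2, -0.4, -0.2]
width: 0.0004
finger_force: 0.0
```

Run:
```python
from h import *
t=Cam("top");s=Cam("side")
# bright steel head masks near prediction
for n,c,(u0,v0,u1,v1) in(("top",t,(205,115,240,165)),("side",s,(175,165,215,215))):
    a=c.im[v0:v1,u0:u1].astype(int);g=a.mean(2)
    print(n);print((g[::2,::1]//1).astype(int)[:, :].tolist() if 0 else '')
    m=(g>115).astype(np.uint8);k,l,st,ce=cv2.connectedComponentsWithStats(m)
    for i in range(1,k):
        if st[i,4]>25: print(st[i]+[u0,v0,0,0,0],ce[i]+[u0,v0])
```

```text
top

side
```

```bash
python3 -m pendant '[{"translation":[0.022,0.038,0],"delta_rot":[0,0,0],"claw":0},{"translation":[0.022,0.038,0],"delta_rot":[0,0,0],"claw":0},{"translation":[0.022,0.038,0],"delta_rot":[0,0,0],"claw":0},{"translation":[0.022,0.038,0],"delta_rot":[0,0,0],"claw":0},{"translation":[0,0,-0.038],"delta_rot":[0,0,0],"claw":0},{"translation":[0,0,-0.038],"delta_rot":[0,0,0],"claw":0},{"translation":[0,0,-0.038],"delta_rot":[0,0,0],"claw":0},{"translation":[0,0,-0.038],"delta_rot":[0,0,0],"claw":0}]'
python3 - <<'E'
from h import *
t=Cam("top");s=Cam("side")
g=lambda im:cv2.convertScaleAbs(im,alpha=1.6,beta=15)
montage([(g(t.crop(190,90,270,190,6)),0,0),(g(s.crop(165,130,225,230,5)),485,0)],"pics/m3.png")
o=r.get_obs();print(o["ee_pos"],t.proj(o["ee_pos"]),s.proj(o["ee_pos"]))
E
```

```text
time: 2.8
ee_pos: [0.6958, 0.1762, 0.1252]
tcp_rot: [180.0, -0.0, 1.5]
force: [0.1, 0.4, -1.0]
width: 0.0005
finger_force: 0.0
[0.69174244 0.17508362 0.12063063] [197.41038175 144.49376772] [188.11147259 203.47309901]
```

View pics/m3.png

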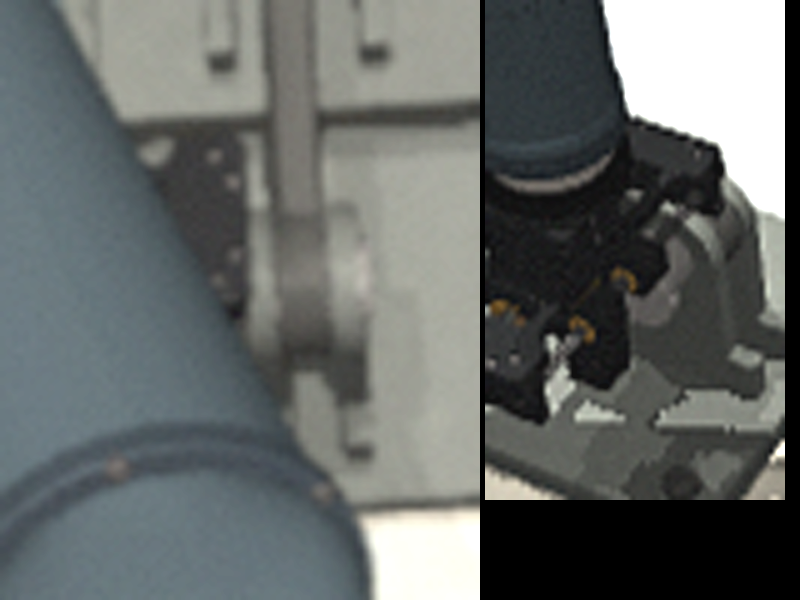

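```bash
python3 -m pendant '[{"translation":[0.004,-0.01,0],"delta_rot":[0,0,0],"claw":0},{"translation":[0,-0.01,0],"delta_rot":[0,0,0],"claw":0},{"translation":[0,-0.01,0],"delta_rot":[0,0,0],"claw":0},{"translation":[0,-0.006,0],"delta_rot":[0,0,0],"claw":0},{"translation":[0,-0.006,0],"delta_rot":[0,0,0],"claw":0}]'
python3 -m pendant '[{"translation":[0,-0.004,0],"delta_rot":[0,0,0],"claw":0},{"translation":[0,-0.004,0],"delta_rot":[0,0,0],"claw":0},{"translation":[0,-0.004,0],"delta_rot":[0,0,0],"claw":0},{"translation":[0,0,0],"delta_rot":[0,0,0],"claw":0}]'
```

```text
time: 3.4
ee_pos: [0.7015, 0.1364, 0.1289]
tcp_rot: [-179.8, -0.3, 1.5]
force: [2.8, 4.6, 2.9]
width: 0.0005
finger_force: 2.4
time: 3.8
ee_pos: [0.6999, 0.1225, 0.1268]
tcp_rot: [180.0, 0.0, 1.5]
force: [0.5, 2.6, 1.9]
width: -0.0
finger_force: 1.4
```

```bash
python3 -m pendant '[{"translation":[0,-0.003,0],"delta_rot":[0,0,0],"claw":0},{"translation":[0,-0.003,0],"delta_rot":[0,0,0],"claw":0},{"translation":[0,0,0],"delta_rot":[0,0,0],"claw":0}]'
python3 -m pendant '[{"translation":[0,-0.003,0],"delta_rot":[0,0,0],"claw":0},{"translation":[0,0,0],"delta_rot":[0,0,0],"claw":0},{"translation":[0,0,0],"delta_rot":[0,0,0],"claw":0}]'
```

```text
time: 4.1
ee_pos: [0.6999, 0.1164, 0.1266]
tcp_rot: [180.0, 0.0, 1.5]
force: [1.8, 2.8, 1.3]
width: 0.0005
finger_force: 1.4
time: 4.4
ee_pos: [0.6998, 0.1157, 0.1266]
tcp_rot: [-179.9, -0.0, 1.5]
force: [2.4, 6.8, 1.7]
width: 0.0003
finger_force: 3.2
```

```bash
python3 -m pendant '[{"translation":[0,-0.003,0],"delta_rot":[0,0,0],"claw":0},{"translation":[0,-0.002,0],"delta_rot":[0,0,0],"claw":0},{"translation":[0,0,0],"delta_rot":[0,0,0],"claw":0},{"translation":[0,0,0],"delta_rot":[0,0,0],"claw":0}]'
```

```text
time: 4.8
ee_pos: [0.6998, 0.1157, 0.1268]
tcp_rot: [-179.6, -0.1, 1.7]
force: [3.6, 14.6, -1.2]
width: 0.0004
finger_force: 7.1
```

```bash
python3 -m pendant '[{"translation":[0,0.025,0],"delta_rot":[0,0,0],"claw":0},{"translation":[0,0.02,0.03],"delta_rot":[0,0,0],"claw":0},{"translation":[0,0,0.045],"delta_rot":[0,0,0],"claw":0.2},{"translation":[0,0,0.045],"delta_rot":[0,0,0],"claw":0.5},{"translation":[-0.018,-0.034,0.02],"delta_rot":[0,0,-2.5],"claw":0.5},{"translation":[-0.018,-0.034,0],"delta_rot":[0,0,-2.5],"claw":0.5},{"translation":[-0.018,-0.034,0],"delta_rot":[0,0,-2.5],"claw":0.5},{"translation":[-0.018,-0.034,0],"delta_rot":[0,0,-2.5],"claw":0.5}]'
python3 -m pendant '[{"translation":[-0.018,-0.034,0],"delta_rot":[0,0,-2.5],"claw":0.5},{"translation":[-0.018,-0.034,0],"delta_rot":[0,0,-2.5],"claw":0.5},{"translation":[-0.018,-0.034,0],"delta_rot":[0,0,-2.5],"claw":0.5},{"translation":[-0.018,-0.034,0],"delta_rot":[0,0,-2.5],"claw":0.5},{"translation":[-0.018,-0.034,0],"delta_rot":[0,0,0],"claw":0.5},{"translation":[-0.018,-0.034,0],"delta_rot":[0,0,0],"claw":0.5},{"translation":[-0.018,-0.034,0],"delta_rot":[0,0,0],"claw":0.5},{"translation":[0,0,0],"delta_rot":[0,0,0],"claw":0.5}]'
python3 - <<'E'
from h import *
t=Cam("top");s=Cam("side")
g=lambda im:cv2.convertScaleAbs(im,alpha=1.4,beta=10)
cv2.imwrite("pics/t4.png",t.im)
montage([(g(t.crop(205,110,265,170,8)),0,0),(g(t.crop(370,205,420,255,6)),490,0),(g(s.crop(300,90,360,140,5)),490,305)],"pics/m4.png")
o=r.get_obs();print(o["ee_pos"],o["tcp_rot"],t.proj(o["ee_pos"]),s.proj(o["ee_pos"]))
E
```

```text
time: 5.6
ee_pos: [0.6256, 0.0147, 0.2658]
tcp_rot: [179.8, 0.2, -8.7]
force: [0.6, -0.2, 0.3]
width: 0.0433
finger_force: 0.0
time: 6.4
ee_pos: [0.4966, -0.2269, 0.2658]
tcp_rot: [179.7, 0.2, -19.1]
force: [-0.0, -0.6, 0.8]
width: 0.0437
finger_force: 0.0
[ 0.49989428 -0.22133047  0.26599073] [ 1.79941046e+02  1.63353102e-01 -1.87248986e+01] [376.09949889 205.33532271] [314.20783856 104.10182257]
```

View pics/m4.png

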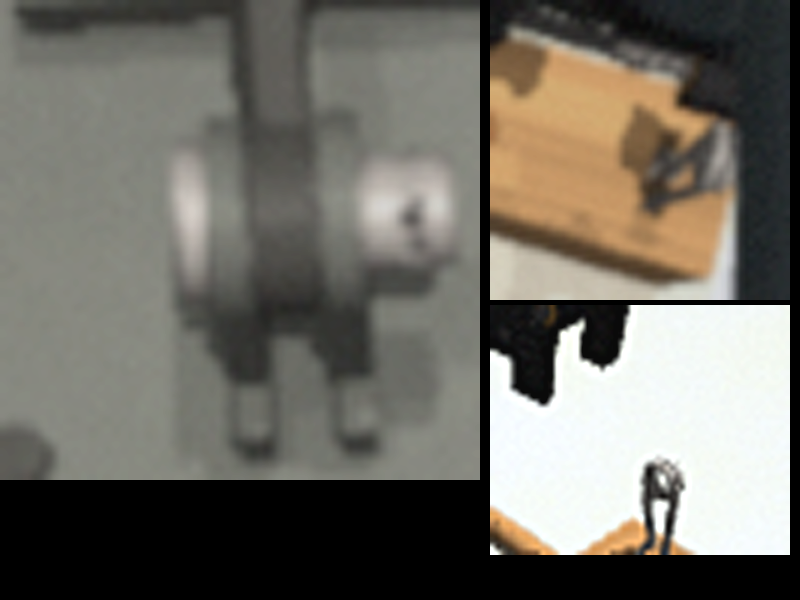

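Run:
```python
from h import *
t=Cam("top");s=Cam("side")
print(tri(t,(407.8,232),s,(333.9,124.4)), tri(t,(408.3,232.5),s,(333.9,124.4)))
ims=[Cam("top").im.astype(float) for _ in range(12)]
m=np.mean(ims,0);np.save("pinavg.npy",m)
g=m[125:150,246:266].mean(2);print(g.astype(int).tolist().__str__().replace('],','],\n'))
c=np.clip((m[122:152,240:270]-40)*1.6,0,255).astype(np.uint8)
montage([(cv2.resize(c,None,fx=18,fy=18,interpolation=cv2.INTER_NEAREST),0,0)],"pics/m5.png",540,540)
```

```text
[ 0.45708925 -0.32543447  0.13816997] [ 0.45663854 -0.32654133  0.13748093]
[[61, 61, 60, 67, 78, 79, 79, 82, 86, 86, 87, 87, 88, 89, 89, 88, 89, 89, 90, 90],
 [67, 67, 65, 68, 77, 79, 79, 83, 86, 87, 87, 87, 88, 88, 88, 88, 88, 89, 90, 90],
 [71, 72, 71, 70, 74, 79, 79, 82, 86, 87, 86, 87, 87, 88, 87, 88, 88, 89, 90, 90],
 [75, 75, 75, 72, 73, 79, 80, 83, 86, 83, 80, 82, 86, 86, 86, 88, 89, 90, 90, 90],
 [77, 78, 78, 74, 76, 85, 88, 88, 87, 84, 84, 87, 90, 89, 86, 85, 87, 89, 90, 90],
 [79, 79, 80, 78, 85, 96, 101, 101, 99, 97, 98, 102, 103, 101, 95, 87, 87, 89, 89, 89],
 [81, 81, 82, 83, 93, 106, 112, 112, 111, 110, 110, 112, 113, 111, 104, 93, 88, 90, 89, 90],
 [83, 84, 85, 91, 102, 113, 119, 119, 118, 116, 116, 117, 120, 120, 113, 99, 91, 89, 90, 90],
 [87, 88, 89, 97, 111, 119, 126, 126, 123, 118, 120, 124, 128, 129, 121, 103, 92, 90, 90, 90],
 [90, 91, 92, 103, 118, 130, 136, 137, 133, 124, 113, 114, 129, 137, 128, 107, 93, 89, 89, 90],
 [90, 91, 92, 100, 120, 137, 143, 143, 136, 120, 98, 99, 127, 141, 133, 111, 93, 89, 89, 89],
 [87, 88, 89, 98, 119, 137, 142, 141, 127, 96, 74
[... 446 characters left out ...]
71, 72, 76, 77, 73, 78, 87, 88, 87],
 [68, 68, 67, 66, 65, 68, 68, 69, 71, 75, 76, 71, 66, 62, 64, 66, 75, 83, 83, 84],
 [64, 65, 64, 60, 53, 50, 49, 50, 50, 53, 55, 57, 55, 60, 71, 74, 78, 80, 81, 82],
 [60, 61, 60, 58, 49, 40, 42, 43, 43, 44, 45, 46, 48, 64, 79, 80, 80, 80, 81, 81],
 [54, 55, 55, 53, 45, 37, 42, 43, 44, 45, 45, 45, 48, 65, 80, 81, 81, 81, 80, 80],
 [47, 49, 48, 47, 41, 38, 45, 47, 47, 48, 48, 49, 58, 73, 81, 81, 81, 81, 81, 81],
 [41, 43, 42, 42, 40, 52, 66, 68, 68, 69, 69, 69, 73, 79, 80, 80, 81, 81, 82, 82],
 [34, 34, 34, 34, 38, 60, 78, 79, 79, 80, 80, 80, 80, 80, 80, 80, 80, 81, 82, 82],
 [30, 29, 30, 29, 34, 59, 79, 81, 81, 81, 82, 82, 81, 80, 79, 80, 80, 81, 82, 82]]
```

View pics/m5.png

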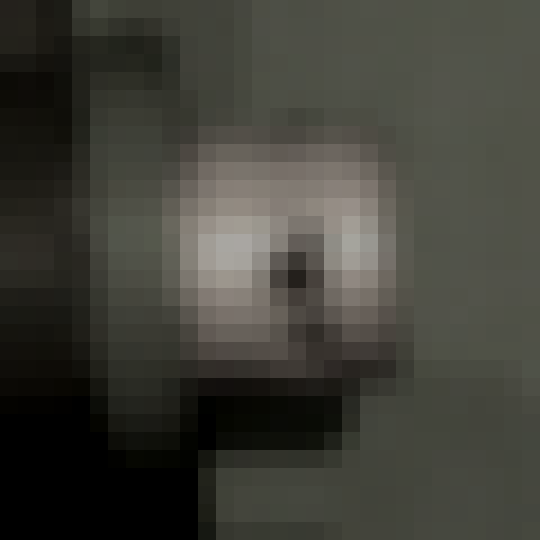

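```bash
cat > g.py <<'E'
from h import *
t=Cam("top")
c,s=np.cos(.0285),np.sin(.0285)
def w(L,P=(.702,.0652)): return np.array([P[0]+c*L[0]-s*L[1],P[1]+s*L[0]+c*L[1],L[2]])
C=lambda y,a,rr=.018: t.proj(w((-rr*np.sin(a),y,.13+rr*np.cos(a)))).round(2)
print("axis",C(-.039,0,0))
for a in range(-80,120,10): print(a,C(-.039,np.radians(a)), C(-.0535,np.radians(a)))
print("rim y+-4:",C(-.043,.4),C(-.035,.4))
E
python3 g.py
```

```text
axis [255.97 137.2 ]
-80 [255.57 130.06] [261.34 129.72]
-70 [255.56 129.95] [261.35 129.61]
-60 [255.57 130.06] [261.37 129.72]
-50 [255.59 130.39] [261.41 130.05]
-40 [255.62 130.93] [261.45 130.59]
-30 [255.66 131.67] [261.5  131.33]
-20 [255.71 132.58] [261.57 132.24]
-10 [255.77 133.63] [261.63 133.29]
0 [255.83 134.8 ] [261.7  134.46]
10 [255.9  136.05] [261.77 135.71]
20 [255.97 137.33] [261.84 136.99]
30 [256.05 138.6 ] [261.91 138.26]
40 [256.11 139.83] [261.97 139.49]
50 [256.18 140.97] [262.03 140.64]
60 [256.24 142.  ] [262.07 141.66]
70 [256.29 142.87] [262.11 142.53]
80 [256.33 143.56] [262.13 143.23]
90 [256.35 144.06] [262.14 143.72]
100 [256.37 144.34] [262.14 144.01]
110 [256.38 144.41] [262.13 144.08]
rim y+-4: [257.61 137.61] [254.38 137.79]
```

```bash
python3 -m pendant '[{"translation":[-0.015,-0.035,0],"delta_rot":[0,0,0],"claw":0.5},{"translation":[-0.015,-0.034,0],"delta_rot":[0,0,0],"claw":0.5},{"translation":[-0.014,-0.034,0],"delta_rot":[0,0,0],"claw":0.5},{"translation":[0,0,-0.03],"delta_rot":[0,0,0],"claw":0.5},{"translation":[0,0,-0.03],"delta_rot":[0,0,0],"claw":0.5},{"translation":[0,0,-0.015],"delta_rot":[0,0,0],"claw":0.5},{"translation":[0,0,0],"delta_rot":[0,0,0],"claw":0.5},{"translation":[0,0,0],"delta_rot":[0,0,0],"claw":0.5}]'
python3 - <<'E'
from h import *
t=Cam("top");s=Cam("side")
g=lambda im:cv2.convertScaleAbs(im,alpha=1.4,beta=10)
o=r.get_obs();print(o["ee_pos"],o["tcp_rot"],t.proj(o["ee_pos"]),s.proj(o["ee_pos"]))
montage([(g(t.crop(365,190,440,260,6)),0,0),(g(s.crop(305,85,365,145,6)),455,0)],"pics/m6.png",800,430)
E
```

```text
time: 8.05
ee_pos: [0.4581, -0.3229, 0.1922]
tcp_rot: [180.0, -0.0, -18.5]
force: [0.0, -0.3, 0.4]
width: 0.0441
finger_force: 0.0
[ 0.45863161 -0.32322776  0.19297666] [ 1.79971914e+02 -1.18378972e-01 -1.85086020e+01] [414.76539277 227.75713611] [336.34806135 110.8026955 ]
```

View pics/m6.png

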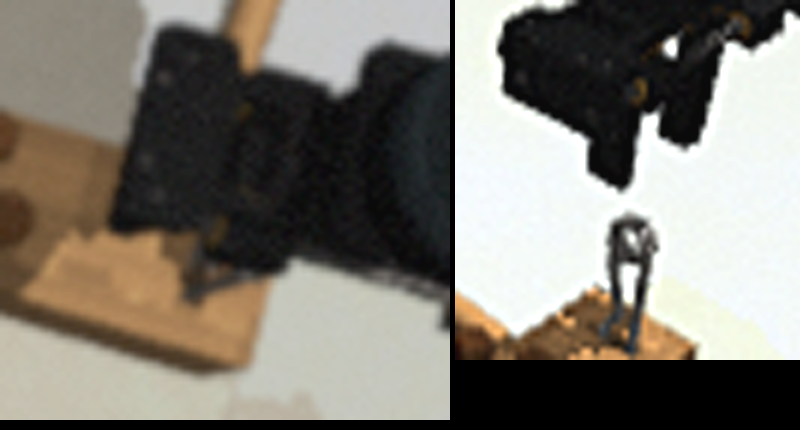

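```bash
python3 -m pendant '[{"translation":[-0.002,-0.001,-0.024],"delta_rot":[0,0,0],"claw":0.5},{"translation":[0,0,-0.024],"delta_rot":[0,0,0],"claw":0.5},{"translation":[0,0,-0.024],"delta_rot":[0,0,0],"claw":0.5},{"translation":[0,0,0],"delta_rot":[0,0,0],"claw":0.3},{"translation":[0,0,0],"delta_rot":[0,0,0],"claw":0.2},{"translation":[0,0,0],"delta_rot":[0,0,0],"claw":0},{"translation":[0,0,0],"delta_rot":[0,0,0],"claw":0},{"translation":[0,0,0],"delta_rot":[0,0,0],"claw":0}]'
python3 -m pendant '[{"translation":[0,0,0],"delta_rot":[0,0,0],"claw":0}]'
```

```text
time: 8.95
ee_pos: [0.4568, -0.3242, 0.121]
tcp_rot: [180.0, -0.1, -18.5]
force: [0.2, 0.6, 3.7]
width: 0.0115
finger_force: 30.0
time: 9.05
ee_pos: [0.4568, -0.3243, 0.1209]
tcp_rot: [180.0, -0.1, -18.5]
force: [0.8, 0.6, 5.8]
width: 0.0115
finger_force: 30.0
```

```bash
python3 -m pendant '[{"translation":[0,0,0.015],"delta_rot":[0,0,0],"claw":0},{"translation":[0,0,0.02],"delta_rot":[0,0,0],"claw":0},{"translation":[0,0,0.03],"delta_rot":[0,0,0],"claw":0},{"translation":[0,0,0.04],"delta_rot":[0,0,0],"claw":0},{"translation":[0,0,0.04],"delta_rot":[0,0,0],"claw":0},{"translation":[0.01,0.02,0.03],"delta_rot":[0,0,5],"claw":0},{"translation":[0.02,0.03,0],"delta_rot":[0,0,5],"claw":0},{"translation":[0.02,0.03,0],"delta_rot":[0,0,5],"claw":0}]'
python3 -m pendant '[{"translation":[0.02,0.03,0],"delta_rot":[0,0,5],"claw":0},{"translation":[0.02,0.03,0],"delta_rot":[0,0,0],"claw":0},{"translation":[0.02,0.03,0],"delta_rot":[0,0,0],"claw":0},{"translation":[0,0,0],"delta_rot":[0,0,0],"claw":0},{"translation":[0,0,0],"delta_rot":[0,0,0],"claw":0}]'
python3 - <<'E'
from h import *
t=Cam("top");s=Cam("side")
g=lambda im:cv2.convertScaleAbs(im,alpha=1.4,beta=10)
o=r.get_obs();p=np.array(o["ee_pos"]);print(p,o["tcp_rot"],o["force"],o["width"])
M=R.from_euler('xyz',o["tcp_rot"],degrees=True).as_matrix()
L=lambda d:p+M@np.array(d)
for n,d in(("tcp",(0,0,0)),("coil",(0,0,-.019)),("tip-x",(-.011,0,.108)),("tip+x",(.011,0,.108))): print(n,t.proj(L(d)),s.proj(L(d)))
a=t.proj(L((0,0,.05))).astype(int);b=s.proj(L((0,0,.05))).astype(int)
print(a,b)
montage([(g(t.crop(a[0]-33,a[1]-40,a[0]+33,a[1]+40,6)),0,0),(g(s.crop(b[0]-33,b[1]-40,b[0]+33,b[1]+40,6)),402,0)],"pics/m7.png",800,480)
E
```

```text
time: 9.85
ee_pos: [0.5064, -0.2435, 0.2961]
tcp_rot: [179.9, -0.1, -3.4]
force: [0.2, 0.2, -0.9]
width: 0.0116
finger_force: 30.0
time: 10.35
ee_pos: [0.5658, -0.1531, 0.2944]
tcp_rot: [-180.0, 0.1, 1.6]
force: [-1.3, -0.5, -1.1]
width: 0.0118
finger_force: 30.0
[ 0.56505024 -0.15516238  0.29451216] [1.79957874e+02 5.64761178e-02 1.38731224e+00] [-0.02207223  0.27026937 -0.79851491] 0.011793552748179887
tcp [344.74707291 172.50242942] [284.68570991 101.27088029]
coil [346.56577141 170.17405201] [284.97844385  95.44717219]
tip-x [336.17939609 188.66845925] [286.47483031 132.72841853]
tip+x [335.35449509 179.35307916] [279.85606571 130.72465319]
[340 178] [283 115]
```

View pics/m7.png

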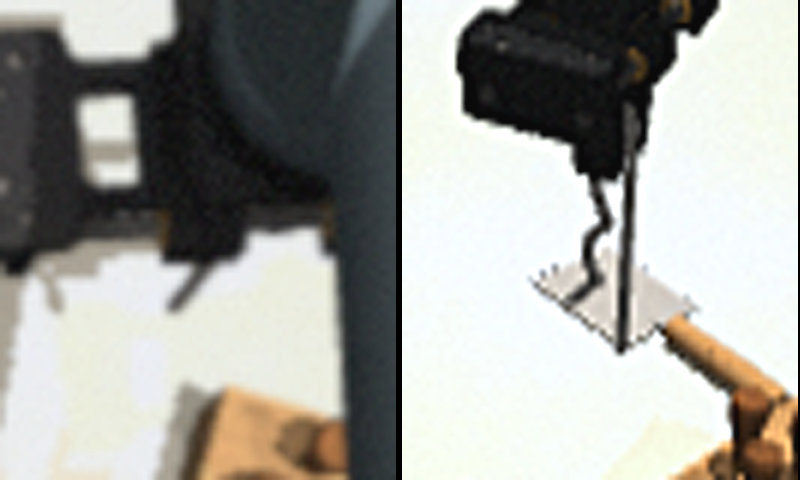

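```bash
cat > go.py <<'E'
from h import *
import sys
# usage: go.py tilt e_mm k_mm [yoff_mm] : delta of TCP to put the tip there; also current tip location relative to the axis
A=np.array([.704,.026,.13]); YAW=1.6; T=np.array([-.011,0,.108])
t,e,k=map(float,sys.argv[1:4]); yo=float(sys.argv[4])/1e3 if len(sys.argv)>4 else 0
o=r.get_obs();p=np.array(o["ee_pos"]);M=R.from_euler('xyz',o["tcp_rot"],degrees=True)
G=R.from_euler('z',YAW,degrees=True)*R.from_euler('y',-t,degrees=True)*R.from_euler('x',180,degrees=True)
g=G.as_matrix()
tip=A+g@np.array([e/1e3,yo*-1,-k/1e3]); tcp=tip-g@T
print("t",round(o["time"],2),"delta mm",((tcp-p)*1e3).round(1),"rot",(G*M.inv()).as_rotvec(degrees=True).round(2))
q=g.T@(p+M.as_matrix()@T-A)*1e3
f=g.T@np.array(o["force"]);print("now: e %.1f y %.1f k %.1f"%(q[0],-q[1],-q[2]),"F(tool)",f.round(1),"w",round(o["width"],4),"tool-x",g[:,0].round(3),"out",(-g[:,2]).round(3))
E
python3 -m pendant '[{"translation":[0.0088,0.0226,0],"delta_rot":[0,-7,0],"claw":0},{"translation":[0.0088,0.0226,0],"delta_rot":[0,-7,0],"claw":0},{"translation":[0.0088,0.0226,0],"delta_rot":[0,-7,0],"claw":0},{"translation":[0.0088,0.0226,0],"delta_rot":[0,-7,0],"claw":0},{"translation":[0.0088,0.0226,0],"delta_rot":[0,0,0],"claw":0},{"translation":[0.0088,0.0226,0],"delta_rot":[0,0,0],"claw":0},{"translation":[0.0088,0.0226,0],"delta_rot":[0,0,0],"claw":0},{"translation":[0.0088,0.0226,0],"delta_rot":[0,0,0],"claw":0}]'
python3 -m pendant '[{"translation":[0,0,0],"delta_rot":[0,0,0],"claw":0},{"translation":[0,0,0],"delta_rot":[0,0,0],"claw":0}]'
python3 go.py 28 -9 30
```

```text
time: 11.25
ee_pos: [0.6361, 0.0257, 0.2948]
tcp_rot: [179.1, -28.0, 1.5]
force: [-0.8, -0.3, -0.7]
width: 0.0117
finger_force: 30.0
time: 11.45
ee_pos: [0.6358, 0.0257, 0.2945]
tcp_rot: [179.2, -27.9, 1.6]
force: [-0.7, -0.1, 0.0]
width: 0.0114
finger_force: 30.0
t 11.45 delta mm [  5.2  -1.5 -41.7] rot [ 0.75 -0.04  0.35]
now: e 5.9 y 0.1 k 69.2 F(tool) [-0.6  0.1 -0.4] w 0.0114 tool-x [0.883 0.025 0.469] out [-0.469 -0.013  0.883]
```

```bash
python3 -m pendant '[{"translation":[0.0026,-0.0008,-0.0208],"delta_rot":[0.75,0,0.35],"claw":0},{"translation":[0.0026,-0.0008,-0.0208],"delta_rot":[0,0,0],"claw":0},{"translation":[0.0038,0,-0.007],"delta_rot":[0,0,0],"claw":0},{"translation":[0.0014,0,-0.0026],"delta_rot":[0,0,0],"claw":0},{"translation":[0.0007,0,-0.0013],"delta_rot":[0,0,0],"claw":0},{"translation":[0,0,0],"delta_rot":[0,0,0],"claw":0},{"translation":[0,0,0],"delta_rot":[0,0,0],"claw":0}]'
python3 go.py 28 -9 14
python3 -m pendant '[{"translation":[0.0009,0,-0.0018],"delta_rot":[0,0,0],"claw":0},{"translation":[0,0,0],"delta_rot":[0,0,0],"claw":0},{"translation":[0,0,0],"delta_rot":[0,0,0],"claw":0}]'
python3 go.py 28 -9 14
```

```text
time: 12.15
ee_pos: [0.6478, 0.0254, 0.2432]
tcp_rot: [-179.9, -28.1, 1.6]
force: [0.7, 0.1, -0.3]
width: 0.012
finger_force: 30.0
t 12.15 delta mm [ 0.8 -1.  -4.5] rot [-0.06  0.09 -0.06]
now: e -7.4 y 1.1 k 18.3 F(tool) [ 0.5 -0.1  0.6] w 0.012 tool-x [0.883 0.025 0.469] out [-0.469 -0.013  0.883]
time: 12.45
ee_pos: [0.6483, 0.0255, 0.2405]
tcp_rot: [-179.9, -28.0, 1.6]
force: [0.4, -0.6, -1.1]
width: 0.0118
finger_force: 30.0
t 12.45 delta mm [ 0.3 -1.1 -1.8] rot [-0.05  0.01 -0.07]
now: e -8.3 y 1.2 k 15.7 F(tool) [-0.2  0.6  1.1] w 0.0118 tool-x [0.883 0.025 0.469] out [-0.469 -0.013  0.883]
```

```bash
python3 -m pendant '[{"translation":[0.0009,0,-0.0018],"delta_rot":[0,0,0],"claw":0},{"translation":[0,-0.001,0],"delta_rot":[0,0,0],"claw":0},{"translation":[0,0,0],"delta_rot":[0,0,0],"claw":0}]'
python3 go.py 28 -9 12
python3 -m pendant '[{"translation":[0.0009,0,-0.0018],"delta_rot":[0,0,0],"claw":0},{"translation":[0,0,0],"delta_rot":[0,0,0],"claw":0},{"translation":[0,0,0],"delta_rot":[0,0,0],"claw":0}]'
python3 go.py 28 -9 12
```

```text
time: 12.75
ee_pos: [0.6491, 0.0242, 0.2384]
tcp_rot: [-179.9, -28.0, 1.6]
force: [-0.1, 0.3, -0.7]
width: 0.0117
finger_force: 30.0
t 12.75 delta mm [ 0.4  0.3 -1.6] rot [-0.04 -0.01 -0.05]
now: e -8.6 y -0.1 k 13.6 F(tool) [-0.4 -0.3  0.6] w 0.0117 tool-x [0.883 0.025 0.469] out [-0.469 -0.013  0.883]
time: 13.05
ee_pos: [0.6497, 0.0244, 0.2365]
tcp_rot: [-180.0, -28.0, 1.6]
force: [-1.4, 0.0, -0.0]
width: 0.0119
finger_force: 30.0
t 13.05 delta mm [-0.3  0.1  0.4] rot [-0.04 -0.04 -0.06]
now: e -9.0 y 0.0 k 11.5 F(tool) [-1.2 -0.1 -0.6] w 0.0119 tool-x [0.883 0.025 0.469] out [-0.469 -0.013  0.883]
```

```bash
python3 -m pendant '[{"translation":[0.0009,0,0.0005],"delta_rot":[0,0,0],"claw":0},{"translation":[0.0009,0,0.0005],"delta_rot":[0,0,0],"claw":0},{"translation":[0,0,0],"delta_rot":[0,0,0],"claw":0},{"translation":[0,0,0],"delta_rot":[0,0,0],"claw":0}]'
python3 go.py 28 -7 12
python3 -m pendant '[{"translation":[0.0009,0,0.0005],"delta_rot":[0,0,0],"claw":0},{"translation":[0.0009,0,0.0005],"delta_rot":[0,0,0],"claw":0},{"translation":[0,0,0],"delta_rot":[0,0,0],"claw":0},{"translation":[0,0,0],"delta_rot":[0,0,0],"claw":0}]'
python3 go.py 28 -7 12
```

```text
time: 13.45
ee_pos: [0.6517, 0.0244, 0.2377]
tcp_rot: [-179.9, -28.0, 1.6]
force: [-2.7, 0.1, 0.3]
width: 0.0118
finger_force: 30.0
t 13.45 delta mm [-0.5  0.1  0.1] rot [-0.05 -0.01 -0.06]
now: e -6.6 y -0.0 k 11.7 F(tool) [-2.2 -0.1 -1.6] w 0.0118 tool-x [0.883 0.025 0.469] out [-0.469 -0.013  0.883]
time: 13.85
ee_pos: [0.6537, 0.0244, 0.2389]
tcp_rot: [-179.9, -28.0, 1.6]
force: [-2.5, 0.2, 0.1]
width: 0.0117
finger_force: 30.0
t 13.85 delta mm [-2.5  0.1 -1.1] rot [-0.05  0.02 -0.06]
now: e -4.3 y -0.0 k 11.7 F(tool) [-2.2 -0.2 -1.2] w 0.0117 tool-x [0.883 0.025 0.469] out [-0.469 -0.013  0.883]
```

```bash
python3 -m pendant '[{"translation":[-0.003,0,0.001],"delta_rot":[0,0,0],"claw":0},{"translation":[-0.005,0,0.01],"delta_rot":[0,0,0],"claw":0},{"translation":[-0.005,0,0.01],"delta_rot":[0,0,0],"claw":0},{"translation":[0,0,0],"delta_rot":[0,0,0],"claw":0},{"translation":[0,0,0],"delta_rot":[0,0,0],"claw":0}]'
python3 go.py 28 0 35
python3 - <<'E'
from h import *
s=Cam("side");o=r.get_obs();p=np.array(o["ee_pos"]);M=R.from_euler('xyz',o["tcp_rot"],degrees=True).as_matrix()
ims=np.mean([Cam("side").im.astype(float) for _ in range(4)],0).mean(2)
np.save("side8.npy",ims)
for z in np.arange(0,.125,.01):
    u,v=s.proj(p+M@np.array([-.011,0,z])); ui=int(round(u));print(round(z,2),u.round(1),v.round(1),ims[int(round(v)),ui-9:ui+10].astype(int))
E
```

```text
time: 14.35
ee_pos: [0.641, 0.0244, 0.2609]
tcp_rot: [-179.9, -28.1, 1.6]
force: [0.4, -0.2, -1.1]
width: 0.0114
finger_force: 30.0
t 14.35 delta mm [5.6 0.  0.6] rot [-0.06  0.11 -0.06]
now: e -5.0 y 0.3 k 37.1 F(tool) [-0.2  0.2  1.1] w 0.0114 tool-x [0.883 0.025 0.469] out [-0.469 -0.013  0.883]
0.0 232.7 141.0 [  5   6   5   7   8   6   2   8  19  32  27  26  33  23  21  14  12 124
 189]
0.01 231.3 143.1 [  0   1   4   6   5   6   6   5   6   5   5   3  15  27  24  20   9  53
 177]
0.02 230.0 145.1 [187 146  31   0   3   6   4   5   6   8   5   6   7   5   2   0   3 122
 196]
0.03 228.7 147.1 [ 83  37  51  96  88  46  11   0   1   6  19  19  10   7   2   0  22 180
 191]
0.04 227.4 149.0 [191  74  22 108 201 189 188 195 203  52   6   3   0   4   4   2   0  61
 187]
0.05 226.2 151.0 [176 173  71  32 110 195 184 187 187  66  22 106 187 129   9   0   6 134
 195]
0.06 224.9 152.9 [ 63  68  76  60  73 100 194 191 165  40  23 119 196 185 186 189 175 176
 185]
0.07 223.7 154.8 [185 185 184 184 185 184 184 189 158  31  25 144 191 181 179 180 178 178
 178]
0.08 222.5 156.6 [177 178 178 179 179 179 179 183 190 145  27  32 165 190 182 179 179 179
 179]
0.09 221.3 158.4 [179 179 179 178 179 180 179 180 186 182  62  20 109 193 184 181 180 179
 179]
0.1 220.1 160.2 [148 144 155 154 178 182 181 182 187 168  40  23 131 192 183 180 180 180
 179]
0.11 219.0 162.0 [133 143 153  91 109 156 141 149 192 167  23  29 152 190 182 179 179 179
 179]
0.12 217.9 163.7 [ 88  86  94  96  63  37  51 123 110 109 159 167 174 185 180 178 179 179
 178]
```

```bash
cat > go.py <<'E'
from h import *
import sys
# go.py legtilt e_mm k_mm y_mm : TCP delta putting the tip there; frame: leg at that tilt about the pin axis point A
A=np.array([.709,.026,.13]); YAW=1.6; D=2.3
X180=R.from_euler('x',180,degrees=True); F=lambda t:R.from_euler('z',YAW,degrees=True)*R.from_euler('y',-t,degrees=True)*X180
t,e,k,y=map(float,sys.argv[1:5])
o=r.get_obs();p=np.array(o["ee_pos"]);M=R.from_euler('xyz',o["tcp_rot"],degrees=True)
tool=F(t+D);g=F(t).as_matrix(); off=np.array([-.011,0,.127])
tip=A+g@np.array([e,-y,-k])/1e3; tcp=tip-g@off+tool.as_matrix()@[0,0,.019]
print("t",round(o["time"],2),"delta mm",((tcp-p)*1e3).round(1),"rot",(tool*M.inv()).as_rotvec(degrees=True).round(2))
L=M*R.from_euler('y',-D,degrees=True)   # leg frame now
tipn=p+M.as_matrix()@[0,0,-.019]+L.as_matrix()@off
q=g.T@(tipn-A)*1e3; f=g.T@np.array(o["force"])
lz=F(0).as_matrix().T@L.as_matrix()[:,2]
print("now: e %.1f y %.1f k %.1f legtilt %.1f"%(q[0],-q[1],-q[2],np.degrees(np.arctan2(lz[0],lz[2]))),"F(e,y,axial)",f*[1,-1,-1],"e-dir",g[:,0].round(3),"out",(-g[:,2]).round(3))
E
sed -i '1i import numpy as np; np.set_printoptions(precision=2,suppress=True)' go.py
python3 go.py 25.7 -6 22 0
```

```text
t 14.6 delta mm [17.2  0.1 -9.8] rot [-0.05 -0.02 -0.07]
now: e -17.3 y 0.5 k 38.3 legtilt 25.7 F(e,y,axial) [-0.31  0.04 -0.92] e-dir [0.9  0.03 0.43] out [-0.43 -0.01  0.9 ]
```

```bash
python3 -m pendant '[{"translation":[0.0086,0,-0.0049],"delta_rot":[0,0,0],"claw":0},{"translation":[0.0086,0,-0.0049],"delta_rot":[0,0,0],"claw":0},{"translation":[0.0008,0,-0.0018],"delta_rot":[0,0,0],"claw":0},{"translation":[0.0008,0,-0.0018],"delta_rot":[0,0,0],"claw":0},{"translation":[0.0008,0,-0.0018],"delta_rot":[0,0,0],"claw":0},{"translation":[0,0,0],"delta_rot":[0,0,0],"claw":0},{"translation":[0,0,0],"delta_rot":[0,0,0],"claw":0}]'
python3 go.py 25.7 -6 15 0
python3 -m pendant '[{"translation":[0.0008,0,-0.0018],"delta_rot":[0,0,0],"claw":0},{"translation":[0,0,0],"delta_rot":[0,0,0],"claw":0},{"translation":[0,0,0],"delta_rot":[0,0,0],"claw":0}]'
python3 go.py 25.7 -6 15 0
```

```text
time: 15.3
ee_pos: [0.6602, 0.0244, 0.2447]
tcp_rot: [-179.9, -28.0, 1.6]
force: [0.8, 0.2, -0.3]
width: 0.012
finger_force: 30.0
t 15.3 delta mm [ 0.7  0.2 -1.3] rot [-0.05  0.01 -0.07]
now: e -6.0 y -0.1 k 16.5 legtilt 25.7 F(e,y,axial) [ 0.59  0.13 -0.61] e-dir [0.9  0.03 0.43] out [-0.43 -0.01  0.9 ]
time: 15.6
ee_pos: [0.661, 0.0244, 0.2428]
tcp_rot: [-179.9, -28.0, 1.6]
force: [-0.6, -0.6, -1.1]
width: 0.012
finger_force: 30.0
t 15.6 delta mm [-0.2  0.2  0.5] rot [-0.05  0.01 -0.07]
now: e -6.0 y -0.1 k 14.5 legtilt 25.7 F(e,y,axial) [-0.97 -0.6  -0.71] e-dir [0.9  0.03 0.43] out [-0.43 -0.01  0.9 ]
```

```bash
for i in 1 2; do python3 -m pendant '[{"translation":[0.0006,0,-0.0014],"delta_rot":[0,0,0],"claw":0},{"translation":[0,0,0],"delta_rot":[0,0,0],"claw":0},{"translation":[0,0,0],"delta_rot":[0,0,0],"claw":0}]' >/dev/null
python3 go.py 25.7 -6 15 0; done
```

```text
t 15.9 delta mm [-0.7  0.2  2. ] rot [-0.05 -0.   -0.06]
now: e -6.2 y -0.1 k 12.9 legtilt 25.7 F(e,y,axial) [ 0.4   0.74 -1.87] e-dir [0.9  0.03 0.43] out [-0.43 -0.01  0.9 ]
t 16.2 delta mm [-1.4  0.2  3.4] rot [-0.05  0.   -0.07]
now: e -6.2 y -0.1 k 11.3 legtilt 25.7 F(e,y,axial) [-1.01  0.43 -1.22] e-dir [0.9  0.03 0.43] out [-0.43 -0.01  0.9 ]
```

```bash
python3 -m pendant '[{"translation":[0,0.0015,0],"delta_rot":[0,0,0],"claw":0},{"translation":[0,0.0015,0],"delta_rot":[0,0,0],"claw":0},{"translation":[0,0,0],"delta_rot":[0,0,0],"claw":0},{"translation":[0,0,0],"delta_rot":[0,0,0],"claw":0}]' >/dev/null
python3 go.py 25.7 -6 15 0;python3 -m pendant '[{"translation":[0,-0.003,0],"delta_rot":[0,0,0],"claw":0},{"translation":[0,-0.003,0],"delta_rot":[0,0,0],"claw":0},{"translation":[0,0,0],"delta_rot":[0,0,0],"claw":0},{"translation":[0,0,0],"delta_rot":[0,0,0],"claw":0}]' >/dev/null
python3 go.py 25.7 -6 15 0;python3 -m pendant '[{"translation":[0,0.003,0],"delta_rot":[0,0,0],"claw":0},{"translation":[0,0,0],"delta_rot":[0,0,0],"claw":0},{"translation":[0,0,0],"delta_rot":[0,0,0],"claw":0}]' >/dev/null
python3 go.py 25.7 -6 15 0
python3 - <<'E'
from h import *
s=Cam("side");o=r.get_obs();p=np.array(o["ee_pos"]);M=R.from_euler('xyz',o["tcp_rot"],degrees=True).as_matrix()
ims=np.mean([Cam("side").im.astype(float) for _ in range(4)],0).mean(2)
for z in np.arange(.04,.125,.01):
    u,v=s.proj(p+M@np.array([-.011,0,z])); ui=int(round(u));print(round(z,2),u.round(1),v.round(1),ims[int(round(v)),ui-9:ui+10].astype(int))
E
```

```text
t 16.6 delta mm [-1.4 -2.6  3.3] rot [-0.04  0.01 -0.06]
now: e -6.1 y 2.7 k 11.4 legtilt 25.7 F(e,y,axial) [-0.36 -0.8  -0.75] e-dir [0.9  0.03 0.43] out [-0.43 -0.01  0.9 ]
t 17.0 delta mm [-1.4  2.5  3.3] rot [-0.09  0.02 -0.11]
now: e -6.1 y -2.3 k 11.4 legtilt 25.7 F(e,y,axial) [-0.45  2.85 -0.6 ] e-dir [0.9  0.03 0.43] out [-0.43 -0.01  0.9 ]
t 17.3 delta mm [-1.4  0.6  3.4] rot [-0.03  0.   -0.05]
now: e -6.2 y -0.5 k 11.4 legtilt 25.7 F(e,y,axial) [-1.22  0.52 -0.28] e-dir [0.9  0.03 0.43] out [-0.43 -0.01  0.9 ]
0.04 221.5 152.1 [188 121  18  65 204 191 195 190 122   0  16   2   9   5   2   0  34 183
 193]
0.05 220.3 154.0 [173 177  95  28  77 197 184 187 198  53  27  91  67   0   0   0  70 187
 187]
0.06 219.1 155.9 [ 59  92  88  83  77  77 194 191 165  50  23 135 198 192 179 162 168 191
 182]
0.07 218.0 157.7 [184 185 184 185 186 186 185 189 166  30  22 130 193 184 182 181 182 181
 181]
0.08 216.8 159.5 [181 182 184 185 185 186 185 187 193  91  20  88 185 186 180 180 180 180
 180]
0.09 215.7 161.2 [192 192 168 107 128 130 143 144 160  92  20  87 197 184 180 180 179 179
 180]
0.1 214.6 163.0 [ 82  83  95  79  82  64  41  41  44  57  32  43 158 197 184 181 180 180
 180]
0.11 213.5 164.7 [ 53  40  56  84  95  92  92  98  88  66  41  27  40  39 118 193 182 179
 179]
0.12 212.5 166.4 [ 52  53  55  48  42  41  56  82  96  91  55  51  51  37  36  36  64 197
 183]
```

```bash
for i in 1 2; do python3 -m pendant '[{"translation":[0.0008,0,-0.0018],"delta_rot":[0,0,0],"claw":0},{"translation":[0,0,0],"delta_rot":[0,0,0],"claw":0},{"translation":[0,0,0],"delta_rot":[0,0,0],"claw":0}]' >/dev/null
python3 go.py 25.7 -6 15 0; done
```

```text
t 17.85 delta mm [-2.3  0.3  5.2] rot [-0.05  0.01 -0.06]
now: e -6.2 y -0.2 k 9.3 legtilt 25.7 F(e,y,axial) [ 0.23  0.79 -0.62] e-dir [0.9  0.03 0.43] out [-0.43 -0.01  0.9 ]
t 18.15 delta mm [-3.1  0.2  7. ] rot [-0.05  0.01 -0.07]
now: e -6.2 y -0.2 k 7.4 legtilt 25.7 F(e,y,axial) [-0.24 -0.39 -1.48] e-dir [0.9  0.03 0.43] out [-0.43 -0.01  0.9 ]
```

```bash
sed -i 's/\.709,/.7022,/' go.py; for i in 1 2; do python3 -m pendant '[{"translation":[0.0013,0,-0.0027],"delta_rot":[0,0,0],"claw":0},{"translation":[0.0013,0,-0.0027],"delta_rot":[0,0,0],"claw":0},{"translation":[0,0,0],"delta_rot":[0,0,0],"claw":0},{"translation":[0,0,0],"delta_rot":[0,0,0],"claw":0}]' >/dev/null
python3 go.py 25.7 0 -25 0; done
```

```text
t 18.55 delta mm [ 10.1   0.8 -21.1] rot [-0.05  0.02 -0.07]
now: e 0.0 y -0.4 k -1.6 legtilt 25.7 F(e,y,axial) [ 1.02  0.4  -0.66] e-dir [0.9  0.03 0.43] out [-0.43 -0.01  0.9 ]
t 18.95 delta mm [  7.5   0.8 -15.7] rot [-0.06  0.03 -0.08]
now: e 0.1 y -0.4 k -7.5 legtilt 25.7 F(e,y,axial) [ 1.09  0.91 -1.34] e-dir [0.9  0.03 0.43] out [-0.43 -0.01  0.9 ]
```

```bash
python3 -m pendant '[{"translation":[0,0.003,0],"delta_rot":[0,0,0],"claw":0},{"translation":[0,0,0],"delta_rot":[0,0,0],"claw":0},{"translation":[0,0,0],"delta_rot":[0,0,0],"claw":0}]' >/dev/null
python3 go.py 25.7 0 -25 0;python3 -m pendant '[{"translation":[0,-0.003,0],"delta_rot":[0,0,0],"claw":0},{"translation":[0,-0.003,0],"delta_rot":[0,0,0],"claw":0},{"translation":[0,0,0],"delta_rot":[0,0,0],"claw":0},{"translation":[0,0,0],"delta_rot":[0,0,0],"claw":0}]' >/dev/null
python3 go.py 25.7 0 -25 0;python3 -m pendant '[{"translation":[0,0.003,0],"delta_rot":[0,0,0],"claw":0},{"translation":[0,0,0],"delta_rot":[0,0,0],"claw":0},{"translation":[0,0,0],"delta_rot":[0,0,0],"claw":0}]' >/dev/null
python3 go.py 25.7 0 -25 0
```

```text
t 19.25 delta mm [  7.7  -2.  -15.8] rot [-0.04  0.02 -0.06]
now: e 0.0 y 2.3 k -7.4 legtilt 25.7 F(e,y,axial) [ 2.09 -0.07 -1.05] e-dir [0.9  0.03 0.43] out [-0.43 -0.01  0.9 ]
t 19.65 delta mm [  7.7   3.  -15.8] rot [-0.1   0.02 -0.12]
now: e -0.1 y -2.5 k -7.4 legtilt 25.7 F(e,y,axial) [1.93 3.52 0.1 ] e-dir [0.9  0.03 0.43] out [-0.43 -0.01  0.9 ]
t 19.95 delta mm [  7.7   1.3 -15.7] rot [-0.02  0.01 -0.04]
now: e -0.1 y -1.0 k -7.5 legtilt 25.7 F(e,y,axial) [ 1.98  1.5  -0.51] e-dir [0.9  0.03 0.43] out [-0.43 -0.01  0.9 ]
```

```bash
python3 -m pendant '[{"translation":[0,0.003,0],"delta_rot":[0,0,0],"claw":0},{"translation":[0,0.002,0],"delta_rot":[0,0,0],"claw":0},{"translation":[0,0,0],"delta_rot":[0,0,0],"claw":0},{"translation":[0,0,0],"delta_rot":[0,0,0],"claw":0}]' >/dev/null
python3 go.py 25.7 0 -25 0;python3 -m pendant '[{"translation":[0,0.002,0],"delta_rot":[0,0,0],"claw":0},{"translation":[0,0,0],"delta_rot":[0,0,0],"claw":0},{"translation":[0,0,0],"delta_rot":[0,0,0],"claw":0}]' >/dev/null
python3 go.py 25.7 0 -25 0
```

```text
t 20.35 delta mm [  7.9  -3.3 -15.5] rot [-0.01 -0.02 -0.01]
now: e -0.3 y 3.6 k -7.6 legtilt 25.7 F(e,y,axial) [ 1.51 -2.83 -0.03] e-dir [0.9  0.03 0.43] out [-0.43 -0.01  0.9 ]
t 20.65 delta mm [  7.9  -5.4 -15.5] rot [-0.01 -0.03 -0.02]
now: e -0.3 y 5.6 k -7.7 legtilt 25.7 F(e,y,axial) [ 1.71 -4.43  0.47] e-dir [0.9  0.03 0.43] out [-0.43 -0.01  0.9 ]
```

```bash
python3 -m pendant '[{"translation":[0.001,-0.0046,0.0004],"delta_rot":[0,0,0],"claw":0},{"translation":[0.0013,0,-0.0027],"delta_rot":[0,0,0],"claw":0},{"translation":[0.0013,0,-0.0027],"delta_rot":[0,0,0],"claw":0},{"translation":[0,0,0],"delta_rot":[0,0,0],"claw":0},{"translation":[0,0,0],"delta_rot":[0,0,0],"claw":0}]' >/dev/null
python3 go.py 25.7 0 -25 1; python3 -m pendant '[{"translation":[0.0013,0,-0.0027],"delta_rot":[0,0,0],"claw":0},{"translation":[0.0013,0,-0.0027],"delta_rot":[0,0,0],"claw":0},{"translation":[0,0,0],"delta_rot":[0,0,0],"claw":0},{"translation":[0,0,0],"delta_rot":[0,0,0],"claw":0}]' >/dev/null
python3 go.py 25.7 0 -25 1
```

```text
t 21.15 delta mm [  4.4  -1.2 -10.1] rot [-0.07 -0.04 -0.11]
now: e 0.4 y 2.6 k -14.0 legtilt 25.7 F(e,y,axial) [-0.23 -0.22 -3.05] e-dir [0.9  0.03 0.43] out [-0.43 -0.01  0.9 ]
t 21.55 delta mm [ 2.  -0.6 -4.4] rot [-0.05 -0.07 -0.07]
now: e 0.0 y 1.8 k -20.1 legtilt 25.6 F(e,y,axial) [-2.16  1.77 -4.42] e-dir [0.9  0.03 0.43] out [-0.43 -0.01  0.9 ]
```

```bash
python3 -m pendant '[{"translation":[0,0,0],"delta_rot":[0,0,0],"claw":0},{"translation":[0,0,0],"delta_rot":[0,0,0],"claw":0}]'
python3 go.py 25.7 0 -25 1
python3 - <<'E'
from h import *
s=Cam("side");t=Cam("top");g=lambda im:cv2.convertScaleAbs(im,alpha=1.4,beta=10)
o=r.get_obs();p=np.array(o["ee_pos"])
b=s.proj(p).astype(int);a=t.proj(p).astype(int);print(b,a)
montage([(g(s.crop(b[0]-35,b[1]-25,b[0]+25,b[1]+45,8)),0,0),(g(t.crop(a[0]-25,a[1]-40,a[0]+25,a[1]+40,6)),485,0)],"pics/m8.png",800,560)
E
```

```text
time: 21.75
ee_pos: [0.6748, 0.0268, 0.2146]
tcp_rot: [-179.9, -27.9, 1.6]
force: [0.1, 0.4, -5.3]
width: 0.0115
finger_force: 30.0
t 21.75 delta mm [ 1.9 -0.5 -4.7] rot [-0.05 -0.06 -0.07]
now: e 0.2 y 1.7 k -19.9 legtilt 25.6 F(e,y,axial) [-2.16  0.41 -4.8 ] e-dir [0.9  0.03 0.43] out [-0.43 -0.01  0.9 ]
[219 148] [255 136]
```

View pics/m8.png

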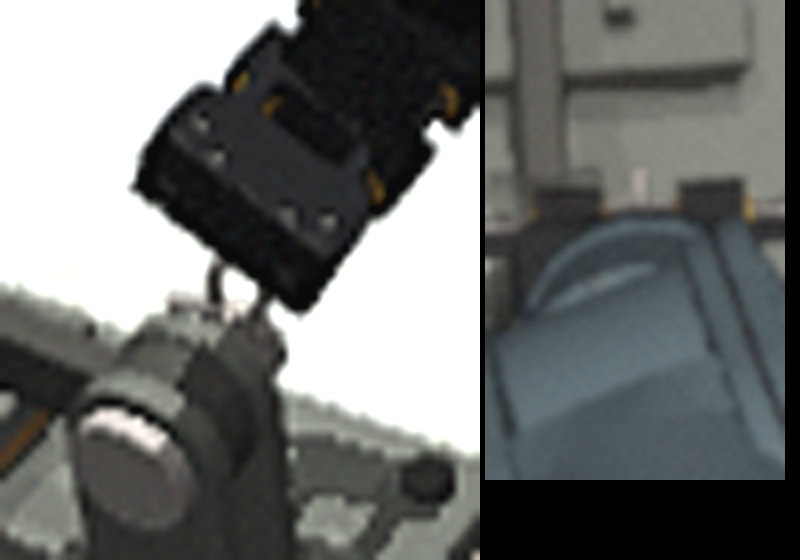

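```bash
for i in 1 2; do python3 -m pendant '[{"translation":[0.0013,0,-0.0027],"delta_rot":[0,0,0],"claw":0},{"translation":[0,0,0],"delta_rot":[0,0,0],"claw":0},{"translation":[0,0,0],"delta_rot":[0,0,0],"claw":0}]' >/dev/null
python3 go.py 25.7 0 -30 1; done; python3 -c "
from station import r;o=r.get_obs();print(o['force'],o['moment'],o['joints'],o['joint_torque'])"
```

```text
t 22.15 delta mm [ 2.7 -0.3 -6.7] rot [-0.04 -0.04 -0.06]
now: e 0.4 y 1.5 k -22.8 legtilt 25.7 F(e,y,axial) [-2.99  0.62 -4.07] e-dir [0.9  0.03 0.43] out [-0.43 -0.01  0.9 ]
t 22.45 delta mm [ 1.3 -0.3 -3.9] rot [-0.04 -0.03 -0.06]
now: e 0.4 y 1.5 k -25.9 legtilt 25.7 F(e,y,axial) [-3.49  0.9  -5.63] e-dir [0.9  0.03 0.43] out [-0.43 -0.01  0.9 ]
[-0.72808712  0.88494668 -6.58585311] [0.07176212 0.77418033 0.04149839] [  -2.26707625   23.90835247   -6.32220666  110.2430783    16.39886469
   18.78343977 -110.03860391] [ 1.11995107e-01 -5.18821192e+01 -2.73826048e-01 -2.51922816e+01
  3.12117431e-01 -2.42973045e+00 -8.80502252e-03]
```

```bash
for i in 1 2 3; do python3 -m pendant '[{"translation":[0.0013,0,-0.0027],"delta_rot":[0,0,0],"claw":0},{"translation":[0,0,0],"delta_rot":[0,0,0],"claw":0},{"translation":[0,0,0],"delta_rot":[0,0,0],"claw":0}]' >/dev/null
python3 go.py 25.7 0 -40 1; done
```

```text
t 22.75 delta mm [  4.1  -0.2 -10.7] rot [-0.04  0.01 -0.06]
now: e 0.9 y 1.4 k -28.6 legtilt 25.7 F(e,y,axial) [-2.87 -0.21 -0.66] e-dir [0.9  0.03 0.43] out [-0.43 -0.01  0.9 ]
t 23.05 delta mm [ 2.6 -0.3 -8.5] rot [-0.05  0.05 -0.06]
now: e 1.4 y 1.5 k -31.3 legtilt 25.8 F(e,y,axial) [-3.73 -0.1   3.22] e-dir [0.9  0.03 0.43] out [-0.43 -0.01  0.9 ]
t 23.35 delta mm [ 1.3 -0.4 -5.7] rot [-0.05  0.05 -0.06]
now: e 1.4 y 1.5 k -34.3 legtilt 25.8 F(e,y,axial) [-3.47  0.43  4.27] e-dir [0.9  0.03 0.43] out [-0.43 -0.01  0.9 ]
```

```bash
for i in 1 2 3; do python3 -m pendant '[{"translation":[0.001,0,-0.0029],"delta_rot":[0,0,0],"claw":0},{"translation":[0,0,0],"delta_rot":[0,0,0],"claw":0},{"translation":[0,0,0],"delta_rot":[0,0,0],"claw":0}]' >/dev/null
python3 go.py 25.7 0 -55 1; done
```

```text
t 23.65 delta mm [  6.7  -0.1 -16. ] rot [-0.06  0.05 -0.06]
now: e 1.0 y 1.4 k -37.7 legtilt 25.7 F(e,y,axial) [-2.66 -0.05  0.54] e-dir [0.9  0.03 0.43] out [-0.43 -0.01  0.9 ]
t 23.95 delta mm [  5.5  -0.1 -13.5] rot [-0.06  0.07 -0.06]
now: e 1.0 y 1.4 k -40.5 legtilt 25.8 F(e,y,axial) [-2.17 -1.28  4.53] e-dir [0.9  0.03 0.43] out [-0.43 -0.01  0.9 ]
t 24.25 delta mm [ 5.7 -0.  -8.8] rot [-0.04 -0.12 -0.06]
now: e -1.5 y 1.3 k -44.6 legtilt 25.6 F(e,y,axial) [-1.86 -0.41 -8.74] e-dir [0.9  0.03 0.43] out [-0.43 -0.01  0.9 ]
```

```bash
for i in 1 2 3 4; do python3 -m pendant '[{"translation":[0.0014,0,-0.0026],"delta_rot":[0,0,0],"claw":0},{"translation":[0,0,0],"delta_rot":[0,0,0],"claw":0},{"translation":[0,0,0],"delta_rot":[0,0,0],"claw":0}]' >/dev/null
python3 go.py 25.7 0 -55 1; done
```

```text
t 24.55 delta mm [ 4.5 -0.1 -6.1] rot [-0.04 -0.13 -0.06]
now: e -1.6 y 1.3 k -47.5 legtilt 25.6 F(e,y,axial) [ -2.86  -0.03 -12.42] e-dir [0.9  0.03 0.43] out [-0.43 -0.01  0.9 ]
t 24.85 delta mm [ 2.7 -0.2 -4. ] rot [-0.04 -0.08 -0.07]
now: e -0.9 y 1.4 k -50.2 legtilt 25.6 F(e,y,axial) [ -3.77  -0.53 -14.9 ] e-dir [0.9  0.03 0.43] out [-0.43 -0.01  0.9 ]
t 25.15 delta mm [ 1.2 -0.2 -1.7] rot [-0.04 -0.05 -0.07]
now: e -0.4 y 1.3 k -53.0 legtilt 25.6 F(e,y,axial) [ -4.01   0.12 -15.36] e-dir [0.9  0.03 0.43] out [-0.43 -0.01  0.9 ]
t 25.45 delta mm [-0.5 -0.2  0.3] rot [-0.05 -0.01 -0.06]
now: e 0.3 y 1.3 k -55.4 legtilt 25.7 F(e,y,axial) [-4.47  0.19 -7.59] e-dir [0.9  0.03 0.43] out [-0.43 -0.01  0.9 ]
```

```bash
for i in 1 2; do python3 -m pendant '[{"translation":[0.0009,0,-0.0019],"delta_rot":[0,0,0],"claw":0},{"translation":[0,0,0],"delta_rot":[0,0,0],"claw":0},{"translation":[0,0,0],"delta_rot":[0,0,0],"claw":0}]' >/dev/null
python3 go.py 25.7 0 -55 1; done
```

```text
t 25.75 delta mm [-1.5 -0.2  1.3] rot [-0.05  0.05 -0.07]
now: e 0.9 y 1.3 k -56.8 legtilt 25.8 F(e,y,axial) [-6.23 -0.18  1.76] e-dir [0.9  0.03 0.43] out [-0.43 -0.01  0.9 ]
t 26.05 delta mm [-2.9 -0.2  1.6] rot [-0.05  0.16 -0.05]
now: e 2.3 y 1.2 k -57.8 legtilt 25.9 F(e,y,axial) [-8.2  -0.45 16.02] e-dir [0.9  0.03 0.43] out [-0.43 -0.01  0.9 ]
```

```bash
python3 -m pendant '[{"translation":[-0.0022,0,0.0006],"delta_rot":[0,0,0],"claw":0},{"translation":[0,0,0],"delta_rot":[0,0,0],"claw":0},{"translation":[0,0,0],"delta_rot":[0,0,0],"claw":0.2},{"translation":[0,0,0],"delta_rot":[0,0,0],"claw":0.4},{"translation":[0,0,0],"delta_rot":[0,0,0],"claw":0.4},{"translation":[0,0,0],"delta_rot":[0,0,0],"claw":0.4},{"translation":[0,0,0],"delta_rot":[0,0,0],"claw":0.4}]'
python3 go.py 25.7 0 -55 1
python3 -m pendant '[{"translation":[-0.0043,0,0.009],"delta_rot":[0,0,0],"claw":0.4},{"translation":[-0.0086,0,0.018],"delta_rot":[0,0,0],"claw":0.4},{"translation":[-0.015,0,0.031],"delta_rot":[0,0,0],"claw":0.4},{"translation":[-0.018,0,0.036],"delta_rot":[0,0,0],"claw":0.4},{"translation":[-0.018,-0.03,0.03],"delta_rot":[0,0,0],"claw":0.4},{"translation":[-0.018,-0.04,0.02],"delta_rot":[0,0,0],"claw":0.4},{"translation":[-0.018,-0.04,0],"delta_rot":[0,0,0],"claw":0.4},{"translation":[-0.018,-0.04,0],"delta_rot":[0,0,0],"claw":0.4}]'
python3 - <<'E'
from h import *
# numeric check: project nominal home clip points, see if dark/steel is there
t=Cam("top");s=Cam("side")
G=(R.from_euler('z',1.6,degrees=True)*R.from_euler('y',-25.7,degrees=True)*R.from_euler('x',180,degrees=True)).as_matrix();A=np.array([.7022,.0263,.13])
a=[cv2.imread("pics/t4.png"),cv2.imread("pics/side0.png")]
for c,old in((t,a[0]),(s,a[1])):
  u,v=c.proj(A+G@[.011,0,-.072]).round().astype(int); print(u,v)
  d=cv2.absdiff(c.im,old).max(2)
  for row in range(v-14,v+18,2): print(row,d[row,u-14:u+16:2])
E
```

```text
time: 26.75
ee_pos: [0.6903, 0.0269, 0.1796]
tcp_rot: [-179.9, -28.0, 1.6]
force: [-0.5, -0.8, -0.4]
width: 0.0353
finger_force: 0.0
t 26.75 delta mm [-0.5 -0.2  3.3] rot [-0.06  0.04 -0.07]
now: e -0.9 y 1.4 k -58.2 legtilt 25.7 F(e,y,axial) [-0.67 -0.76 -0.15] e-dir [0.9  0.03 0.43] out [-0.43 -0.01  0.9 ]
time: 27.55
ee_pos: [0.5714, -0.1245, 0.3254]
tcp_rot: [180.0, -28.2, 1.7]
force: [-0.2, -0.2, -0.1]
width: 0.0353
finger_force: 0.0
256 136
122 [ 3  6  5  5  5  4 20 27  4  6  6  7  7  6  8]
124 [ 3  6  4  6  8  6 19 26  5  5  8  6  6  6  7]
126 [ 5  5  6  5  6  2  7 16  5  6  7  6  7  7  8]
128 [ 6  4  4  7  2 24  3 20  9  6  5  8  6  6  6]
130 [ 2  5  6  6  6  7  4 16  7  8  7  6  6  7  6]
132 [ 5  7  7  7  6  7 11  7  7  7  7  9  6  6  7]
134 [ 5  7  8  7 10  8 35 27  6  9  1  2  5  9  6]
136 [ 6  5  8  6  6  8 22 25  9  7  4  3  7  8  5]
138 [ 7  6  7  6  8  2  1 29  9  5  5  2  6  7  7]
140 [ 3  6  7  5  6 32 11 38 35  2  2  2  6  9  6]
142 [ 3  4  6  4  7 21 21 34 36  6  5  5  6  6  7]
144 [ 3  3  3  5  4  6 30 40 40  7  7  8  6  6  6]
146 [ 3  4  5  2  4  4  3  9 11  9  6
[... 305 characters left out ...]
 7 3 6 7 4 5]
145 [3 5 5 6 6 4 6 5 5 4 5 6 6 4 4]
147 [6 5 6 5 6 3 3 6 4 6 4 4 6 5 5]
149 [ 4  4  6  4  6  5 10 14  9 10  7  8  7  4  6]
151 [ 4  5  4  6  4 11 12 78 34 51 38  6  7  6  6]
153 [  5   5   7   7   8  22 140 134  40  68  83  13   4   4   5]
155 [  6   7   6   6  13 148  80 127  84 122 131  17   6   7   6]
157 [  5   5   4   6   7 147  24 123 121 133  48  10   4   7   6]
159 [  5   5   7  10  78  37   8  26 149  87  14   6   3   4   4]
161 [  6   6  85  44 135  47  10 138  46  15   5   6   6   2   7]
163 [  3   3   3  40 157 117 133  63  15   5   4   6   7   5   5]
165 [  2   2   5   6  13  82 141  87  15   5   3   5   4   4   5]
167 [ 3  1  2  2  4 10 95 99 20  5  4  4  6  5  4]
```

```bash
python3 -m pendant '[{"translation":[0,0,0],"delta_rot":[0,0,0],"claw":0.4},{"translation":[0,0,0],"delta_rot":[0,0,0],"claw":0.4}]' | head -2; python3 -c "
from station import job; print(job.hand_in())"
```

```text
time: 27.85
ee_pos: [0.5724, -0.1217, 0.3238]
the job is handed in; nothing more can be done
None
```

The pin is home and the R-clip is through the cross hole with its bow sprung over the pin; I let go and handed the job in at about 28 s. The hand-in returned no verdict. I judged the clip home by force, from the snap past the pin and a firm 16 N stop, and a last image check showed it in place but a few pixels lower than predicted.

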